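Settle the crooked sugar tin on its stack and close its cap

ROBOT

A 6-joint arm with a two-finger parallel gripper is mounted at the origin on the work surface. World frame = base frame: x ahead of the robot, y to its left, z up, the work surface at z = 0. Lengths are in m, angles in rad, forces in N, time in s.
With the tool pointing down it reaches from about 0.3 to 0.85 m from the base axis. Payload 5.4 kg.
Tool frame: the origin (TCP) lies on the mounting face of the last link; the fingertips stand 173 mm ahead of it and the grasp point (between the pads) lies 155 mm ahead of it (bot.nose_length is the distance from the TCP to the fingertips, in m); z points along the fingers, y is the line along which they close (so a half turn about z gives the same grasp; the last joint's range is limited). The gripper opens to 85 mm and grips with 20 to 120 N. Pads are 22 mm wide; open, the fingers measure 114 mm over their backs; the gripper's body (76 mm by 85 mm) begins 54 mm behind the grasp point. The pads swing forward as they close: fully open they stand 13 mm farther back than shut.
Start: joints at [-1.529, 0.158, 1.597, -0, 1.386, -0.21], TCP at [0.143, -0.557, 0.405] pointing down, gripper open.
Joint ranges: [-2.91, 2.91], [-0.94, 2.29], [0.18, 2.7], [-1.29, 4.43], [0.17, 2.64], [-3, 3]. Speed limits (rad/s): [2.57, 2.57, 3.14, 3.14, 3.14, 3.14].

INTERFACE

Orientations are given as a 3x3 rotation matrix whose columns are the frame's x, y, z axes.
In Python, from workcell import bot gives the robot as it stands.
- The arm moves only by the tool apply_moves, never from a script. Its argument "plan" is a list of rows, each a list of 5 numbers: the closure, from 0 (fully open) to 1 (shut), then the shift along the tool's x, y, z in m, then the turn about the tool's z in rad. In form: [[claw, dx, dy, dz, spin], ...]. A call has 1 to 5 rows; each row is the pose to reach, as a shift and turn from the pose commanded when the call began, along the tool's axes at that moment; what a row does not reach only later rows make up. A row lasts 1/12 s, in which the tool goes at most 41.7 mm and 7.16 degrees, less where a joint would pass 70% of its speed; a pose out of reach is approached as far as the arm can. A call with a gripper value outside its range is refused whole. The fingers move at their own pace and stop on an object; the grip force is fixed at half the most. Time passes only in rows, so rows that repeat a pose let the fingers close. It gives the time, the measured TCP pose, the force, the opening and the grip force at its end, in the units of the state.
- bot.read_state(): the state, without advancing time (a new reading comes with each control period).
- bot.camera(name): name is "side" or "top"; returns the picture (384x512x3 uint8, red, green, blue); there is no depth.
- bot.camera_params(name): a dict with "K" (3x3 intrinsics, pixels), "k1" (the pictures are not rectified: a ray, as slopes to the right and down, at radius r is drawn at 1 + k1 r^2 times it, then the intrinsics apply), "R" (3x3) and "t" (3): a world point X has camera coordinates R X + t. Camera axes: x right, y down, z forward; pixel columns grow to the right and rows downward; lengths in m; the calibration is good to about 2 mm. A picture is of the moment at which its call begins. camera_params takes no time and is no camera call.
- bot.sign_off(): hands the job in; it is judged then, once.
Trained networks look in the newest picture that a camera, given by its name, has taken for a name from the list of things; names that differ only in an ending like _2 or _b are one class to them, and where a whole thing is asked for, a point or a joint stands for the part that bears it (a point fixed in the world has none). Each returns a list of dicts, best first, with "confidence" (0 to 1); they miss things now and then, are a little off and sometimes report something else, mostly with a low value. They report only what shows in the picture. A call takes as long as a camera call. They do not tell look-alikes from the thing itself.
- bot.boxes_of(target, camera): "extent" ([left, top, width, height] in pixels, round what is visible of it).
- bot.silhouettes(target, camera): "region" (384x512 bool, what is visible of it) and "extent" ([left, top, width, height] in pixels, round what is visible of it).
The state is a dict: "time_s": time; "joint_pos": joint angles; "qvel": joint speeds; "tau": joint torques, N m; "tool_pos": TCP position; "orientation": TCP orientation; "ft_force": force on the tool from outside, world axes, zero at the start; "moment": the same for the moment, N m; "opening": finger opening in m; "gripper_force": force on a finger pad.
Only numpy, scipy, OpenCV 4.12 (cv2) and the standard library are available. Lean on these libraries where they do the work, as an engineer would, in place of code of your own. Each camera call takes 0.05 s, during which the arm holds its last target. There are 200 camera calls.

TASK

The smaller sugar tin was put down askew on the lid of the larger one. Nudge it along, sliding and never lifting it, until all four of its feet have dropped into the recesses of the lid below, without shoving the larger tin along the counter; only then press the round cap on its top fully down. Leave the other things on the counter alone.

Things in the scene. Friction and masses are not known exactly. Their poses are not given: they have to be found in the camera images.
- lower_tin: Larger steel tin, loose on the counter, about 1.85 kg. Origin: centre of its underside, z up, x along its long side. Steel body 180 x 128 mm (x, y), up to z = 60 mm; on it a flat birch lid 196 x 132 x 12 mm. Pushing the stack with more than about 12 N shifts it along the counter.
- lid_level (a point): Point on the lower tin's axis, level with its lid's top (72 mm up). The lid has 4 square recesses 18 x 20 mm (x, y), 6 mm deep, at x = +-42, y = +-40 mm from the LID's centre. The lid was left on a stiff slide up to 12 mm either way along the tin's x; this is not reported and must be felt. In y and yaw it is true to the tin. Light pushes do not move it.
- upper_tin: Smaller steel tin with birch lid, 116 x 110 mm (x, y), about 0.4 kg, standing on the lower lid. Origin: centre of the underside of its feet, z up. 4 round rubber feet 14 mm across at x = +-42, y = +-40 mm; flat upright walls and lid from z = 8 to 54 mm. Starts 20 to 30 mm to the lower tin's -x from its centre, within 10 mm in its y, turned up to 0.12 rad.
- push_wall (a point): Middle of the upper tin's -x wall, 20 mm above the underside of its feet: pushing here (to +x) brings the feet to the recesses. Sliding takes 2 to 5 N; when square and centred in y, all feet drop 6 mm as they reach the recesses, then catch on the recess walls and resist further pushing.
- cap (a joint): The round birch cap in the middle of the upper tin's lid, on an upright slide: 0 = up, 0.007 m = fully down. It moves under about 6 N and stays where it is left.
- cap_top (a point): Centre of the cap's flat top, 60 mm across; 10 mm above the upper tin's lid when up, 3 mm when fully down.
- latte_bowl: White porcelain bowl, 110 mm across, 60 mm high; bystander. Origin: centre of the underside.
- filter_basket: Small round steel filter basket, 60 mm across, 28 mm high; bystander. Origin: centre of the underside.
- creamer: Pewter creamer with a handle at its +y, 68 mm across, 75 mm high; bystander. Origin: centre of the underside.
- weight: Squat chrome weight with a knob, 58 mm across, 46 mm high; bystander. Origin: centre of the underside.
Mind the look-alikes: they are no part of the job. What is shaped like the upper_tin but green or red is not meant.

How it is judged:
On the way, in this order (a step that is already met when the one before it is completed fails the run):
1. the smaller tin has dropped into the recesses of the lid below, its cap still up (z of upper_tin in the frame of lower_tin below 0.0685 m and angle between upper_tin's own z axis and vertical below 0.03 rad and horizontal distance between upper_tin and lower_tin below 0.018 m and value of joint cap below 0.003 m), for 0.2 s.
2. the cap is pressed fully down (value of joint cap above 0.0055 m), for 0.2 s.
At the end, for the whole second after the job is handed in: Smaller tin level (0.03 rad), feet in the recesses: origin 63-68.5 mm above the larger tin's (66 seated, 72 on the flat), within 18 mm sideways and 0.1 rad yaw; larger tin level; cap down over 5.5 of 7 mm; both tins at rest (z of upper_tin in the frame of lower_tin between 0.063 and 0.0685 m and horizontal distance between upper_tin and lower_tin below 0.018 m and angle between the x axis of upper_tin and the x axis of lower_tin, either way round below 0.1 rad and angle between each of upper_tin, lower_tin's own z axis and vertical below 0.03 rad and value of joint cap above 0.0055 m and linear speed of each of upper_tin, lower_tin below 0.02 m/s); the robot touches nothing.
It fails at once if the smaller tin is lifted (more than 8 mm above the lid's flat) or tipped by more than 0.2 rad (z of upper_tin in the frame of lower_tin above 0.08 m or angle between upper_tin's own z axis and vertical above 0.2 rad).
It fails at once if the larger tin is shoved more than 5 mm (distance of lower_tin from where it was at the start of the episode above 0.005 m).
It fails at once if a bystander is moved more than 20 mm (distance of any of latte_bowl, filter_basket, creamer, weight from where it was at the start of the episode above 0.02 m).
It also fails if it takes over 67 s, if anything falls off the work surface, if the arm or the gripper's body presses on something with over 40 N, if the wrist force passes 120 N, or if a joint passes its speed limit or range.

## Working session

There is one attempt and no reset: what is moved stays moved. The work goes in short steps, Python scripts to look and compute and a tool call to move; the robot and the scene stay as the last step left them, time stands still between calls to the robot, and variables do not carry over. Pictures are saved under pics/ and viewed, at most 10 in all, crops included, and the job is handed in when it is done.

Besides the shell and the picture viewer there is one more tool, called after ">>>" by a JSON object that holds its "api" and its "payload", one argument or row to a line. apply_moves: Moves the arm, as the interface text tells. Its arguments: {"type":"object","properties":{"plan":{"type":"array"}},"required":["plan"]}

```bash
mkdir -p pics; ls
python3 - <<'E'
from workcell import bot
import cv2,numpy as np
ims=[]
for c in("top","side"):
    im=bot.camera(c); cv2.imwrite(f"pics/{c}0.png",im[...,::-1]); 
    p=bot.camera_params(c); print(c,{k:np.round(v,4).tolist() for k,v in p.items()})
    for t in("upper_tin","lower_tin","cap"):
        print(c,t,[(np.round(d['extent']).tolist(),round(d['confidence'],2)) for d in bot.boxes_of(t,c)])
s=bot.read_state(); print(s['time_s'],s['tool_pos'],s['orientation'],s['ft_force'],s['opening'],bot.nose_length)
E
```

```text
pics
top {'K': [[398.9094, 0.0, 258.0077], [0.0, 398.9094, 183.308], [0.0, 0.0, 1.0]], 'k1': -0.1039, 'R': [[0.0235, -0.9992, -0.0329], [-0.994, -0.0198, -0.1077], [0.107, 0.0352, -0.9936]], 't': [0.0107, 0.5489, 1.0538]}
top upper_tin [([185.0, 140.0, 55.0, 54.0], 0.74), ([266.0, 138.0, 40.0, 49.0], 0.69)]
top lower_tin [([258.0, 117.0, 57.0, 78.0], 0.96)]
top cap [([288.0, 230.0, 27.0, 24.0], 0.92), ([274.0, 149.0, 25.0, 23.0], 0.75), ([200.0, 152.0, 24.0, 23.0], 0.71)]
side {'K': [[357.4934, 0.0, 254.5133], [0.0, 357.4934, 190.4879], [0.0, 0.0, 1.0]], 'k1': 0.0069, 'R': [[-0.7084, -0.7057, -0.0134], [-0.4551, 0.4712, -0.7555], [0.5395, -0.5291, -0.655]], 't': [0.3883, 0.3122, 0.7842]}
side upper_tin [([228.0, 152.0, 53.0, 44.0], 0.87), ([292.0, 193.0, 49.0, 42.0], 0.8), ([184.0, 202.0, 48.0, 48.0], 0.57)]
side lower_tin [([213.0, 156.0, 76.0, 59.0], 0.62)]
side cap [([301.0, 194.0, 26.0, 24.0], 0.8), ([195.0, 209.0, 22.0, 17.0], 0.76), ([242.0, 158.0, 25.0, 18.0], 0.56), ([114.0, 226.0, 32.0, 38.0], 0.18)]
0.4 [ 0.14324571 -0.55682521  0.40456906] [[ 9.68457137e-01  2.49180203e-01 -3.07489021e-05]
 [ 2.49180202e-01 -9.68457102e-01  2.63454117e-04]
 [ 3.58685577e-05 -2.62806037e-04 -9.99999965e-01]] [0.56516772 0.7091288  0.73994989] 0.08558740457130257 0.1734
```

View pics/top0.png

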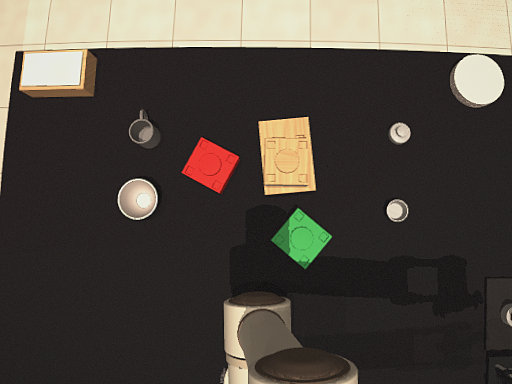

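View pics/side0.png

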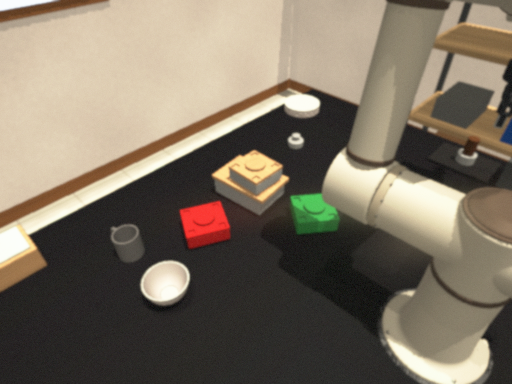

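The top picture shows a red (211,164), a green (302,238) and a birch/steel (288,158) small tin. The birch one stands on the larger tin with a birch lid (~(287,156)), so it is the one meant. It sits toward the bottom of the picture (world -x) on that lid, and a recess shows at (300,136). I'll confirm in a crop.

Run:
```python
import cv2,numpy as np
a=cv2.imread("pics/top0.png")[108:203,248:328]; b=cv2.imread("pics/side0.png")[140:220,200:300]
A=cv2.resize(a,(400,475),interpolation=cv2.INTER_CUBIC); B=cv2.resize(b,(400,320),interpolation=cv2.INTER_CUBIC)
c=np.zeros((475,800,3),np.uint8); c[:,:400]=A; c[:320,400:]=B
cv2.imwrite("pics/crop0.png",c)
```

```text
(no output)
```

View pics/crop0.png

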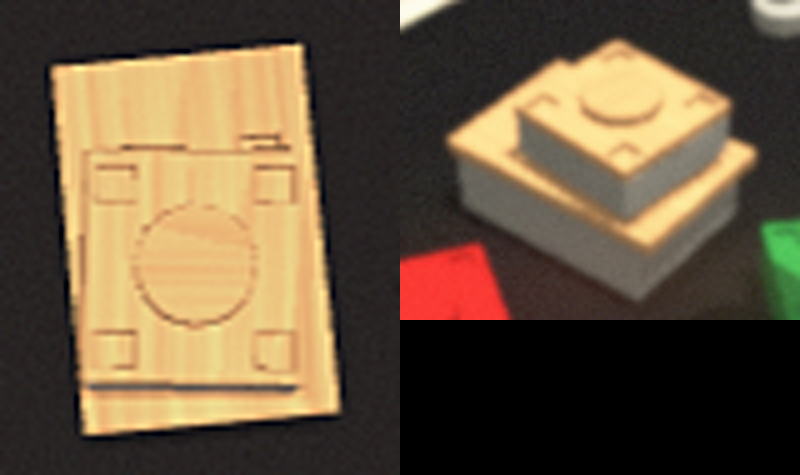

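Crop: it is the birch/steel tin on the larger one (top crop corners: lid (52,66),(301,44),(340,412),(84,434); small tin's lid (86,150),(294,152),(297,385),(88,383); cap centre (197,265)).

```bash
cat > h.py <<'E'
from workcell import bot
import cv2,numpy as np
from scipy.optimize import least_squares
def unproj(px,z,cam="top"):
    p=bot.camera_params(cam);R,t=np.array(p["R"]),np.array(p["t"])
    d=np.array([p["k1"],0,0,0])
    px=np.atleast_2d(px).astype(float)
    n=cv2.undistortPoints(px[:,None],np.array(p["K"]),d)[:,0]
    r=np.c_[n,np.ones(len(n))]@R; c=-R.T@t
    return (c+r*((z-c[2])/r[:,2])[:,None])[:,:2]
def rect(pts,L,W): # pts order: +x+y, +x-y, -x-y, -x+y
    m=np.array([[L,W],[L,-W],[-L,-W],[-L,W]])/2
    f=lambda q:(m@np.array([[np.cos(q[2]),np.sin(q[2])],[-np.sin(q[2]),np.cos(q[2])]])+q[:2]-pts).ravel()
    s=least_squares(f,[*pts.mean(0),0]);return s.x,np.round(s.fun*1e3,1)
def crop(u,s=5,o=(248,108)): return (np.array(u,float)+.5)/s-.5+np.array(o)
def show(up,lid,e,f):
    ql,r=rect(unproj(lid,.072),.196,.132); print("lid",np.round(ql,4),r)
    qu,r=rect(unproj(up,.126),.116,.110); print("up",np.round(qu,4),r)
    return ql,qu
E
python3 - <<'E'
from h import *
lid=crop([(52,66),(301,44),(340,412),(84,434)]); up=crop([(86,150),(294,152),(297,385),(88,383)])
ql,qu=show(up,lid,0,0)
print("cap",unproj(crop([(197,265)]),.136))
a=ql[2];d=qu[:2]-ql[:2];print("rel lid frame",np.array([[np.cos(a),np.sin(a)],[-np.sin(a),np.cos(a)]])@d, qu[2]-a)
E
```

```text
lid [ 0.6205 -0.0518  0.1087] [-0.6 -0.7 -0.6  0.4  0.7  0.9  0.5 -0.6]
up [ 0.5955 -0.0487  0.0182] [-1.3  2.5 -0.1 -3.4  1.1 -3.   0.2  3.9]
cap [[ 0.59473066 -0.05114923]]
rel lid frame [-0.02443253  0.00582011] -0.09050422983755636
```

```bash
cat >> h.py <<'E'
LC=np.array([.6205,-.0518]);LY=.1087
A=np.array([[np.cos(LY),-np.sin(LY)],[np.sin(LY),np.cos(LY)]])
def st():
    s=bot.read_state();R=np.array(s["orientation"]);p=np.array(s["tool_pos"])
    yaw=np.arctan2(R[1,0],R[0,0]);
    print("t",round(s["time_s"],2),"tcp",p.round(4),"lidframe",((p[:2]-LC)@A*1e3).round(1),"yaw-LY",round(yaw-LY,3),"F",np.round(s["ft_force"],1),"j",np.round(s["joint_pos"],2),"open",round(s["opening"],3))
    return s,R,p,yaw
def go(lx,ly,z,dyaw): # target in lid frame (mm), TCP z (m), yaw relative to lid
    s,R,p,yaw=st();w=np.r_[LC+A@(np.array([lx,ly])/1e3),z]
    print("shift",(R.T@(w-p)).round(4),"spin",round(-(LY+dyaw-yaw),4))
E
python3 - <<'E'
from h import *
go(-24,92,.36,np.pi/2)
print(unproj([(211,164),(302,238)],.054))
E
```

```text
t 0.4 tcp [ 0.1432 -0.5568  0.4046] lidframe [-529.2 -450.3] yaw-LY 0.143 F [0.6 0.7 0.7] j [-1.53  0.16  1.6  -0.    1.39 -0.21] open 0.086
shift [ 0.5774 -0.4646  0.0447] spin -1.4277
[[ 0.59556782  0.14925224]
 [ 0.40440481 -0.09670347]]
```

>>> {"api": "apply_moves", "payload": {
  "plan": [
    [0.3,0.577,-0.465,0.045,-1.428],
    [0.3,0.577,-0.465,0.045,-1.428],
    [0.3,0.577,-0.465,0.045,-1.428],
    [0.3,0.577,-0.465,0.045,-1.428],
    [0.3,0.577,-0.465,0.045,-1.428]
  ]
}}

```text
time_s: 0.82
tool_pos: [0.2682, -0.3885, 0.392]
orientation: [[0.635, 0.772, 0.0], [0.772, -0.635, -0.0], [-0.0, 0.0, -1.0]]
ft_force: [0.6, -0.4, 1.1]
opening: 0.0599
gripper_force: 0.0
```

```bash
python3 -c "
from h import *
go(-24,92,.36,np.pi/2)"
```

```text
t 0.82 tcp [ 0.2682 -0.3885  0.392 ] lidframe [-386.7 -296.5] yaw-LY 0.773 F [ 0.6 -0.4  1.1] j [-1.22 -0.1   1.89  0.    1.35 -0.53] open 0.06
shift [ 0.5309 -0.0245  0.0319] spin -0.7973
```

>>> {"api": "apply_moves", "payload": {
  "plan": [
    [0.3,0.531,-0.025,0.032,-0.797],
    [0.3,0.531,-0.025,0.032,-0.797],
    [0.3,0.531,-0.025,0.032,-0.797],
    [0.3,0.531,-0.025,0.032,-0.797],
    [0.3,0.531,-0.025,0.032,-0.797]
  ]
}}

```text
time_s: 1.23
tool_pos: [0.3936, -0.2223, 0.3798]
orientation: [[0.063, 0.998, 0.001], [0.998, -0.063, -0.001], [-0.001, 0.001, -1.0]]
ft_force: [0.8, -1.2, -0.6]
opening: 0.0597
gripper_force: 0.0
```

```bash
python3 -c "
from h import *
go(-24,92,.36,np.pi/2)"
```

```text
t 1.23 tcp [ 0.3936 -0.2223  0.3798] lidframe [-244.  -144.9] yaw-LY 1.399 F [ 0.8 -1.2 -0.6] j [-0.78 -0.15  1.96 -0.    1.33 -0.72] open 0.06
shift [0.271  0.1763 0.0197] spin -0.1718
```

>>> {"api": "apply_moves", "payload": {
  "plan": [
    [0.3,0.271,0.176,0.02,-0.172],
    [0.3,0.271,0.176,0.02,-0.172],
    [0.3,0.271,0.176,0.02,-0.172],
    [0.3,0.271,0.176,0.02,-0.172],
    [0.3,0.271,0.176,0.02,-0.172]
  ]
}}

```text
time_s: 1.65
tool_pos: [0.5188, -0.056, 0.3668]
orientation: [[-0.103, 0.995, 0.001], [0.995, 0.103, -0.0], [-0.0, 0.001, -1.0]]
ft_force: [-0.3, -0.9, 0.3]
opening: 0.0598
gripper_force: 0.0
```

```bash
python3 -c "
from h import *
go(-24,92,.36,np.pi/2)"
```

```text
t 1.65 tcp [ 0.5188 -0.056   0.3668] lidframe [-101.6    6.9] yaw-LY 1.565 F [-0.3 -0.9  0.3] j [-0.34  0.05  1.79 -0.    1.3  -0.44] open 0.06
shift [0.0855 0.0771 0.0068] spin -0.0054
```

>>> {"api": "apply_moves", "payload": {
  "plan": [
    [0.3,0.086,0.077,0.007,-0.005],
    [0.3,0.086,0.077,0.007,-0.005],
    [0.3,0.086,0.077,0.007,-0.005],
    [0.3,0.086,0.077,0.007,-0.005],
    [0.3,0.086,0.077,0.007,-0.005]
  ]
}}

```text
time_s: 2.07
tool_pos: [0.586, 0.0368, 0.3592]
orientation: [[-0.111, 0.994, -0.001], [0.994, 0.111, -0.0], [-0.0, -0.001, -1.0]]
ft_force: [-0.0, -0.6, -0.1]
opening: 0.0598
gripper_force: 0.0
```

```bash
python3 -c "
from h import *
go(-24,92,.256,np.pi/2)"
```

```text
t 2.07 tcp [0.586  0.0368 0.3592] lidframe [-24.6  91.8] yaw-LY 1.573 F [-0.  -0.6 -0.1] j [-0.14  0.23  1.61 -0.    1.31 -0.25] open 0.06
shift [0.0002 0.0007 0.1032] spin 0.0022
```

>>> {"api": "apply_moves", "payload": {
  "plan": [
    [0.3,0,0.001,0.035,0.002],
    [0.3,0,0.001,0.07,0.002],
    [0.3,0,0.001,0.103,0.002],
    [0.3,0,0.001,0.103,0.002]
  ]
}}

```text
time_s: 2.4
tool_pos: [0.5829, 0.0347, 0.2496]
orientation: [[-0.104, 0.994, -0.014], [0.995, 0.104, 0.002], [0.003, -0.013, -1.0]]
ft_force: [-1.7, -0.6, -1.0]
opening: 0.0599
gripper_force: 0.0
```

```bash
python3 -c "
from h import *
st()
im=bot.camera('side');cv2.imwrite('pics/s1.png',cv2.resize(im[110:260,160:360,::-1],None,fx=4,fy=4,interpolation=cv2.INTER_CUBIC))"
```

```text
t 2.4 tcp [0.5829 0.0347 0.2496] lidframe [-28.   90.1] yaw-LY 1.566 F [-1.7 -0.6 -1. ] j [-0.15  0.35  1.69 -0.    1.11 -0.25] open 0.06
```

View pics/s1.png

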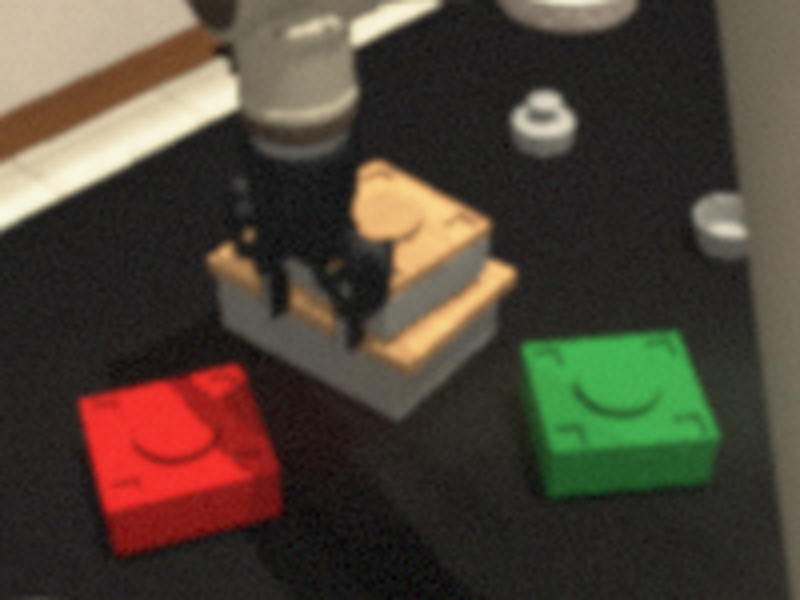

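The picture shows both fingertips (~(229,187) and (247,196) full-frame) beside the +y side of the stack, clear of it. I'll let the arm settle and check the tip height.

>>> {"api": "apply_moves", "payload": {
  "plan": [
    [0.3,0,0,0,0],
    [0.3,0,0,0,0]
  ]
}}

```text
time_s: 2.62
tool_pos: [0.5878, 0.0348, 0.2598]
orientation: [[-0.105, 0.994, 0.005], [0.994, 0.105, -0.001], [-0.001, 0.005, -1.0]]
ft_force: [-0.3, -0.4, 1.1]
opening: 0.0598
gripper_force: 0.0
```

```bash
python3 -c "
from h import *
go(-24,92,.256,np.pi/2)
for z in (.07,.08,.09,.1):
  q=unproj([(247.5,196),(229,188)],z,'side');print(z,((q-LC)@A*1e3).round(1))"
```

```text
t 2.62 tcp [0.5878 0.0348 0.2598] lidframe [-23.2  89.6] yaw-LY 1.567 F [-0.3 -0.4  1.1] j [-0.15  0.34  1.68 -0.    1.11 -0.25] open 0.06
shift [ 0.0024 -0.0009  0.0038] spin -0.0035
0.07 [[-56.8  78.2]
 [  8.9  84.4]]
0.08 [[-64.1  86.7]
 [  0.6  92.8]]
0.09 [[-71.5  95.2]
 [ -7.7 101.2]]
0.1 [[-78.8 103.7]
 [-15.9 109.5]]
```

>>> {"api": "apply_moves", "payload": {
  "plan": [
    [0.3,-0.002,-0.001,0.001,-0.003],
    [0.3,-0.005,-0.001,0.001,-0.003],
    [0.3,-0.008,-0.001,0.001,-0.003],
    [0.3,-0.01,-0.001,0.001,-0.003],
    [0.3,-0.011,-0.001,0.001,-0.003]
  ]
}}

```text
time_s: 3.03
tool_pos: [0.587, 0.024, 0.2561]
orientation: [[-0.108, 0.994, 0.001], [0.994, 0.108, -0.0], [-0.0, 0.001, -1.0]]
ft_force: [-0.7, -0.2, -1.1]
opening: 0.06
gripper_force: 0.0
```

```bash
python3 -c "
from h import *
go(-24,66,.256,np.pi/2)"
```

```text
t 3.03 tcp [0.587  0.024  0.2561] lidframe [-25.1  79. ] yaw-LY 1.571 F [-0.7 -0.2 -1.1] j [-0.16  0.35  1.68 -0.    1.11 -0.27] open 0.06
shift [-0.013   0.0011  0.0001] spin -0.0001
```

Force noise is about ±1 N. I'll push in small steps.

>>> {"api": "apply_moves", "payload": {
  "plan": [
    [0.3,-0.001,0,0,0],
    [0.3,-0.002,0,0,0],
    [0.3,-0.003,0,0,0],
    [0.3,-0.004,0,0,0],
    [0.3,-0.005,0,0,0]
  ]
}}

```text
time_s: 3.45
tool_pos: [0.5872, 0.0198, 0.2556]
orientation: [[-0.108, 0.994, -0.001], [0.994, 0.108, 0.001], [0.001, -0.001, -1.0]]
ft_force: [-0.5, 2.5, 1.1]
opening: 0.0597
gripper_force: 1.5
```

>>> {"api": "apply_moves", "payload": {
  "plan": [
    [0.3,-0.001,0,0,0],
    [0.3,-0.002,0,0,0],
    [0.3,-0.003,0,0,0],
    [0.3,-0.004,0,0,0]
  ]
}}

```text
time_s: 3.78
tool_pos: [0.5877, 0.0156, 0.2556]
orientation: [[-0.109, 0.994, -0.0], [0.994, 0.109, 0.0], [0.0, -0.0, -1.0]]
ft_force: [-0.7, 2.0, 0.8]
opening: 0.0599
gripper_force: 1.5
```

```bash
python3 -c "
from h import *
go(-24,66,.256,np.pi/2)"
```

```text
t 3.78 tcp [0.5877 0.0156 0.2556] lidframe [-25.3  70.6] yaw-LY 1.571 F [-0.7  2.   0.8] j [-0.18  0.35  1.68  0.    1.11 -0.29] open 0.06
shift [-0.0046  0.0013 -0.0004] spin 0.0004
```

>>> {"api": "apply_moves", "payload": {
  "plan": [
    [0.3,-0.001,0,0,0],
    [0.3,-0.002,0,0,0],
    [0.3,-0.003,0,0,0],
    [0.3,-0.0035,0,0,0]
  ]
}}

```text
time_s: 4.12
tool_pos: [0.5882, 0.0119, 0.2556]
orientation: [[-0.109, 0.994, -0.0], [0.994, 0.109, -0.0], [-0.0, -0.0, -1.0]]
ft_force: [-1.5, 3.0, 0.9]
opening: 0.0601
gripper_force: 1.4
```

```bash
python3 -c "
from h import *
go(-24,66,.256,np.pi/2)
im=bot.camera('top');cv2.imwrite('pics/t1.png',cv2.resize(im[108:203,218:328,::-1],None,fx=6,fy=6,interpolation=cv2.INTER_CUBIC))"
```

```text
t 4.12 tcp [0.5882 0.0119 0.2556] lidframe [-25.2  66.8] yaw-LY 1.571 F [-1.5  3.   0.9] j [-0.19  0.35  1.68 -0.    1.11 -0.29] open 0.06
shift [-0.0008  0.0012 -0.0004] spin 0.0002
```

View pics/t1.png

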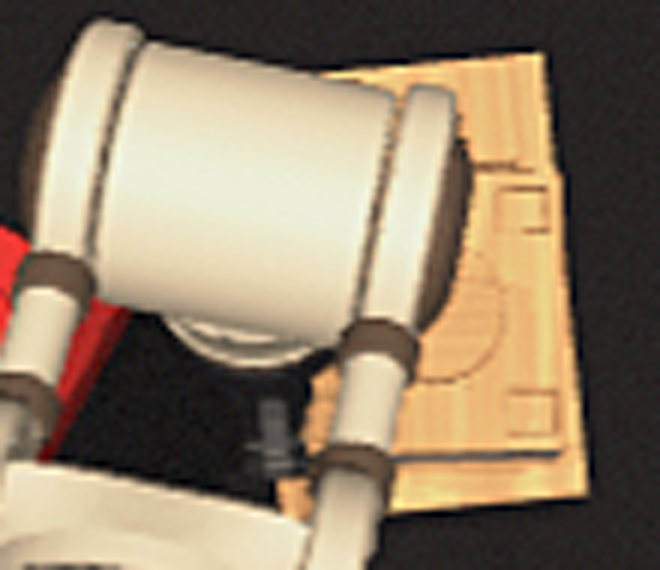

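Crop: small tin's right edge (560,172)-(560,455) and its lower edge are about half squared to the lid. I'll push a little more, then back off for a clear view.

>>> {"api": "apply_moves", "payload": {
  "plan": [
    [0.3,-0.0005,0,0,0],
    [0.3,-0.001,0,0,0],
    [0.3,-0.0012,0,0,0],
    [0.3,-0.0012,0,0,0]
  ]
}}

```text
time_s: 4.5
tool_pos: [0.5883, 0.0108, 0.2556]
orientation: [[-0.109, 0.994, -0.0], [0.994, 0.109, -0.0], [-0.0, -0.0, -1.0]]
ft_force: [-0.9, 1.7, 0.4]
opening: 0.0597
gripper_force: 1.1
```

>>> {"api": "apply_moves", "payload": {
  "plan": [
    [0.3,0.004,0,0,0],
    [0.3,0.012,0,0,0],
    [0.3,0.024,0,0,0],
    [0.3,0.024,0,0,0]
  ]
}}

```text
time_s: 4.83
tool_pos: [0.5854, 0.0368, 0.2556]
orientation: [[-0.111, 0.994, -0.0], [0.994, 0.111, 0.001], [0.001, -0.0, -1.0]]
ft_force: [0.3, -0.5, -0.5]
opening: 0.0599
gripper_force: 0.0
```

>>> {"api": "apply_moves", "payload": {
  "plan": [
    [0.3,0,0,-0.02,0],
    [0.3,0,0,-0.05,0.1],
    [0.3,0,0,-0.08,0.2],
    [0.3,0,0,-0.1,0.3],
    [0.3,0,0,-0.1,0.4]
  ]
}}

```text
time_s: 5.25
tool_pos: [0.5872, 0.035, 0.3618]
orientation: [[0.291, 0.957, 0.01], [0.957, -0.291, -0.002], [0.001, 0.01, -1.0]]
ft_force: [0.0, 0.8, 0.5]
opening: 0.0596
gripper_force: 0.0
```

```bash
python3 -c "
from h import *
go(-140,0,.36,0)"
```

```text
t 5.25 tcp [0.5872 0.035  0.3618] lidframe [-23.7  89.9] yaw-LY 1.167 F [0.  0.8 0.5] j [-0.15  0.22  1.61 -0.    1.3   0.15] open 0.06
shift [-0.1283 -0.0717  0.0009] spin 1.167
```

>>> {"api": "apply_moves", "payload": {
  "plan": [
    [0.3,-0.128,-0.072,0,1.167],
    [0.3,-0.128,-0.072,0,1.167],
    [0.3,-0.128,-0.072,0,1.167],
    [0.3,-0.128,-0.072,0,1.167],
    [0.3,-0.128,-0.072,0,1.167]
  ]
}}

```text
time_s: 5.67
tool_pos: [0.4777, -0.0691, 0.3555]
orientation: [[0.799, 0.602, -0.001], [0.602, -0.799, -0.001], [-0.002, 0.0, -1.0]]
ft_force: [0.5, -0.2, -0.0]
opening: 0.0599
gripper_force: 0.0
```

```bash
python3 -c "
from h import *
go(-200,0,.36,0)"
```

```text
t 5.67 tcp [ 0.4777 -0.0691  0.3555] lidframe [-143.8   -1.7] yaw-LY 0.537 F [ 0.5 -0.2 -0. ] j [-0.39 -0.04  1.9  -0.    1.28  0.53] open 0.06
shift [-0.0474 -0.0302 -0.0044] spin 0.5372
```

>>> {"api": "apply_moves", "payload": {
  "plan": [
    [0.3,-0.047,-0.03,-0.004,0.537],
    [0.3,-0.047,-0.03,-0.004,0.537],
    [0.3,-0.047,-0.03,-0.004,0.537],
    [0.3,-0.047,-0.03,-0.004,0.537],
    [0.3,-0.047,-0.03,-0.004,0.537]
  ]
}}

```text
time_s: 6.08
tool_pos: [0.4242, -0.0719, 0.3599]
orientation: [[0.994, 0.112, 0.001], [0.112, -0.994, -0.001], [0.001, 0.001, -1.0]]
ft_force: [0.4, 0.1, 0.8]
opening: 0.0598
gripper_force: 0.0
```

```bash
python3 -c "
from h import *
go(-108,0,.256,0)
im=bot.camera('top');cv2.imwrite('pics/t2raw.png',im[...,::-1]);cv2.imwrite('pics/t2.png',cv2.resize(im[112:202,250:325,::-1],None,fx=6,fy=6,interpolation=cv2.INTER_CUBIC))"
```

```text
t 6.08 tcp [ 0.4242 -0.0719  0.3599] lidframe [-197.3    1.3] yaw-LY 0.004 F [0.4 0.1 0.8] j [-0.45 -0.19  2.04 -0.    1.3   1.01] open 0.06
shift [0.0893 0.0016 0.1039] spin 0.0038
```

View pics/t2.png

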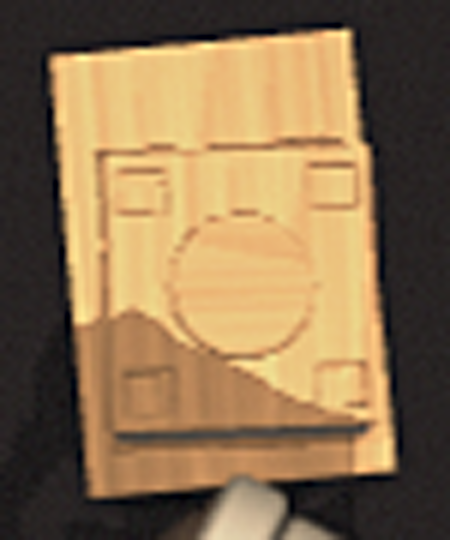

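Crop (6x, origin (250,112)): corner marks of the small tin at (139,191),(332,185),(342,385),(148,392), cap centre (242,284), lid corners (50,58),(352,30),(397,472),(90,497). It still looks slightly turned.

Run:
```python
from h import *
c=lambda u:crop(u,6,(250,112))
def rel(marks,lid,cap,c):
    ql,r=rect(unproj(c(lid),.072),.196,.132);print(ql.round(4),r)
    P=unproj(c(marks),.126);d1=P[0]-P[3]+P[1]-P[2];d2=P[0]-P[1]+P[3]-P[2]
    a=ql[2];B=np.array([[np.cos(a),-np.sin(a)],[np.sin(a),np.cos(a)]])
    print("marks centre",((P.mean(0)-ql[:2])@B*1e3).round(1),"yaw rel",np.arctan2(d1[1],d1[0])-a,np.arctan2(-d2[0],d2[1])-a, "size",np.linalg.norm(d1)/2,np.linalg.norm(d2)/2)
    print("cap",((unproj(c(cap),.136)-ql[:2])@B*1e3).round(1))
rel([(139,191),(332,185),(342,385),(148,392)],[(50,58),(352,30),(397,472),(90,497)],[(242,284)],c)
c5=lambda u:crop(u)
rel([(116,185),(275,185),(275,351),(116,350)],[(52,66),(301,44),(340,412),(84,434)],[(197,265)],c5)
```

```text
[ 0.6199 -0.0523  0.1087] [-0.  -1.3 -0.7  1.1  0.7  0.9 -0.  -0.6]
marks centre [-21.1  -3.5] yaw rel -0.04795361714754203 -0.055724201138341006 size 0.08426650744466575 0.08019938853505919
cap [[-21.3  -3.7]]
[ 0.6205 -0.0518  0.1087] [-0.6 -0.7 -0.6  0.4  0.7  0.9  0.5 -0.6]
marks centre [-25.    3.7] yaw rel -0.09378616684547036 -0.09294542969380454 size 0.08332448135993806 0.07899552916145093
cap [[-25.5   3.4]]
```

>>> {"api": "apply_moves", "payload": {
  "plan": [
    [0.2,0.03,0.004,0.02,0.004],
    [0.2,0.06,0.004,0.05,0.004],
    [0.2,0.083,0.004,0.08,0.004],
    [0.2,0.089,0.004,0.104,0.004],
    [0.2,0.089,0.004,0.104,0.004]
  ]
}}

```text
time_s: 6.55
tool_pos: [0.5123, -0.0644, 0.2504]
orientation: [[0.993, 0.116, -0.009], [0.116, -0.993, 0.003], [-0.008, -0.004, -1.0]]
ft_force: [-1.2, 0.4, -1.2]
opening: 0.0685
gripper_force: 0.0
```

>>> {"api": "apply_moves", "payload": {
  "plan": [
    [0.2,0,0,0,0],
    [0.2,0,0,0,0]
  ]
}}

```text
time_s: 6.72
tool_pos: [0.5135, -0.0656, 0.2569]
orientation: [[0.993, 0.114, 0.001], [0.114, -0.993, -0.001], [0.001, 0.001, -1.0]]
ft_force: [-0.4, 0.3, 0.7]
opening: 0.0686
gripper_force: 0.0
```

```bash
python3 -c "
from h import *
go(-100,-3,.256,0)"
```

```text
t 6.72 tcp [ 0.5135 -0.0656  0.2569] lidframe [-107.9   -2.1] yaw-LY 0.006 F [-0.4  0.3  0.7] j [-0.36  0.18  1.89 -0.    1.07  1.1 ] open 0.069
shift [0.0079 0.0009 0.0009] spin 0.006
```

>>> {"api": "apply_moves", "payload": {
  "plan": [
    [0.2,0.002,0.001,0.001,0.006],
    [0.2,0.005,0.001,0.001,0.006],
    [0.2,0.008,0.001,0.001,0.006],
    [0.2,0.01,0.001,0.001,0.006],
    [0.2,0.012,0.001,0.001,0.006]
  ]
}}

```text
time_s: 7.13
tool_pos: [0.5257, -0.0653, 0.2553]
orientation: [[0.994, 0.108, 0.001], [0.108, -0.994, -0.0], [0.001, 0.0, -1.0]]
ft_force: [-0.5, 0.0, -0.4]
opening: 0.0684
gripper_force: 0.0
```

>>> {"api": "apply_moves", "payload": {
  "plan": [
    [0.2,0.0015,0,0,0],
    [0.2,0.003,0,0,0],
    [0.2,0.0045,0,0,0],
    [0.2,0.006,0,0,0],
    [0.2,0.0075,0,0,0]
  ]
}}

```text
time_s: 7.55
tool_pos: [0.5328, -0.0646, 0.2547]
orientation: [[0.994, 0.107, -0.001], [0.107, -0.994, -0.0], [-0.001, 0.0, -1.0]]
ft_force: [-3.5, -1.9, 2.6]
opening: 0.0686
gripper_force: 1.8
```

>>> {"api": "apply_moves", "payload": {
  "plan": [
    [0.2,0.0015,0,0,0],
    [0.2,0.003,0,0,0],
    [0.2,0.0045,0,0,0],
    [0.2,0.006,0,0,0],
    [0.2,0.006,0,0,0]
  ]
}}

```text
time_s: 7.97
tool_pos: [0.539, -0.0637, 0.2546]
orientation: [[0.994, 0.108, 0.0], [0.108, -0.994, 0.0], [0.001, -0.0, -1.0]]
ft_force: [-1.4, -1.5, 0.2]
opening: 0.0686
gripper_force: 0.8
```

```bash
python3 -c "
from h import *
go(-82,-3,.256,0)"
```

```text
t 7.97 tcp [ 0.539  -0.0637  0.2546] lidframe [-82.3  -3. ] yaw-LY -0.001 F [-1.4 -1.5  0.2] j [-0.34  0.24  1.81  0.    1.08  1.12] open 0.069
shift [ 0.0003  0.     -0.0014] spin -0.0008
```

>>> {"api": "apply_moves", "payload": {
  "plan": [
    [0.2,-0.005,0,0,0],
    [0.2,-0.02,0,0,0],
    [0.2,-0.03,0,-0.03,0],
    [0.2,-0.03,0,-0.07,0],
    [0.2,-0.03,0,-0.1,0]
  ]
}}

```text
time_s: 8.38
tool_pos: [0.5084, -0.0667, 0.3565]
orientation: [[0.994, 0.108, 0.001], [0.108, -0.994, 0.0], [0.001, -0.0, -1.0]]
ft_force: [1.3, -0.7, 0.9]
opening: 0.0684
gripper_force: 0.0
```

```bash
python3 -c "
from h import *
go(-15,-150,.36,np.pi/2)"
```

```text
t 8.38 tcp [ 0.5084 -0.0667  0.3565] lidframe [-113.1   -2.7] yaw-LY -0.001 F [ 1.3 -0.7  0.9] j [-0.37  0.04  1.82  0.    1.28  1.1 ] open 0.068
shift [ 0.0982  0.1472 -0.0035] spin -1.5716
```

>>> {"api": "apply_moves", "payload": {
  "plan": [
    [0.2,0,0.04,-0.004,-1.572],
    [0.2,0,0.08,-0.004,-1.572],
    [0.2,0.03,0.11,-0.004,-1.572],
    [0.2,0.06,0.14,-0.004,-1.572],
    [0.2,0.098,0.147,-0.004,-1.572]
  ]
}}

```text
time_s: 8.8
tool_pos: [0.6222, -0.2067, 0.3587]
orientation: [[0.751, 0.66, 0.001], [0.66, -0.751, -0.002], [-0.0, 0.002, -1.0]]
ft_force: [0.7, -0.9, 0.7]
opening: 0.0683
gripper_force: 0.0
```

```bash
python3 -c "
from h import *
go(-15,-120,.36,np.pi/2)"
```

```text
t 8.8 tcp [ 0.6222 -0.2067  0.3587] lidframe [ -15.1 -154.2] yaw-LY 0.613 F [ 0.7 -0.9  0.7] j [-0.5   0.4   1.4  -0.    1.34  0.35] open 0.068
shift [ 0.0198 -0.0279 -0.0013] spin -0.9582
```

>>> {"api": "apply_moves", "payload": {
  "plan": [
    [0.2,0,0,0,-0.958],
    [0.2,0,0,0,-0.958],
    [0.2,0,0,0,-0.958],
    [0.2,0,0,0,-0.958],
    [0.2,0,0,0,-0.958]
  ]
}}

```text
time_s: 9.22
tool_pos: [0.6223, -0.2023, 0.3582]
orientation: [[0.218, 0.976, 0.001], [0.976, -0.218, 0.001], [0.001, 0.0, -1.0]]
ft_force: [0.0, 0.4, 0.6]
opening: 0.0686
gripper_force: 0.0
```

>>> {"api": "apply_moves", "payload": {
  "plan": [
    [0.2,0,0,0,-0.335],
    [0.2,0,0,0,-0.335],
    [0.2,0,0,0,-0.335],
    [0.2,0,0,0,-0.335]
  ]
}}

```text
time_s: 9.55
tool_pos: [0.6221, -0.2023, 0.3584]
orientation: [[-0.111, 0.994, 0.001], [0.994, 0.111, 0.001], [0.0, 0.001, -1.0]]
ft_force: [-0.0, 0.4, -0.1]
opening: 0.0682
gripper_force: 0.0
```

```bash
python3 -c "
from h import *
go(-13,-85,.256,np.pi/2)
im=bot.camera('top');cv2.imwrite('pics/t3.png',cv2.resize(im[112:202,250:325,::-1],None,fx=6,fy=6,interpolation=cv2.INTER_CUBIC))"
```

```text
t 9.55 tcp [ 0.6221 -0.2023  0.3584] lidframe [ -14.7 -149.8] yaw-LY 1.573 F [-0.   0.4 -0.1] j [-0.5   0.39  1.4   0.    1.34 -0.61] open 0.068
shift [0.0648 0.0018 0.1025] spin 0.0024
```

View pics/t3.png

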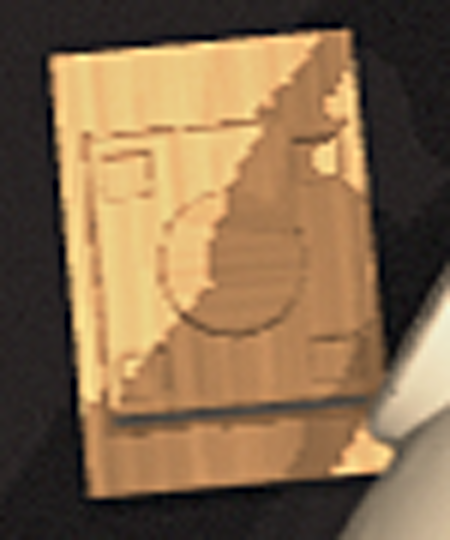

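Crop: tin now square to the lid; cap centre (231,262), marks (128,175), (337,360); lower edge (115,415)-(380,397).

Run:
```python
from h import *
c=lambda u:crop(u,6,(250,112))
L=lambda P:((P-LC)@A*1e3).round(1)
print(L(unproj(c([(231,262)]),.136)),L(unproj(c([(128,175),(337,360)]),.126).mean(0)),L(unproj(c([(115,415),(380,397),(85,133)]),.126)))
```

```text
[[-12.5  -0.5]] [-12.8  -1.3] [[-70.1  52.5]
 [-72.4 -56.9]
 [ 49.3  54.5]]
```

The tin is square and within about 1 mm in y, so I'll skip a y-push and go back to the -x side for the final push.

>>> {"api": "apply_moves", "payload": {
  "plan": [
    [0.2,0,-0.04,0,0.12],
    [0.2,0,-0.08,0,0.25],
    [0.2,0.03,-0.1,0,0.37],
    [0.2,0.07,-0.1,0,0.5],
    [0.2,0.11,-0.1,0,0.62]
  ]
}}

```text
time_s: 10.02
tool_pos: [0.5097, -0.1053, 0.3586]
orientation: [[0.494, 0.869, 0.001], [0.869, -0.494, 0.0], [0.001, 0.0, -1.0]]
ft_force: [0.8, -0.4, 0.1]
opening: 0.0683
gripper_force: 0.0
```

```bash
python3 -c "
from h import *
go(-110,-1,.36,0)"
```

```text
t 10.02 tcp [ 0.5097 -0.1053  0.3586] lidframe [-116.   -41.2] yaw-LY 0.945 F [ 0.8 -0.4  0.1] j [-0.44  0.06  1.8   0.    1.28  0.08] open 0.068
shift [ 0.0361 -0.0187 -0.0014] spin 0.9452
```

>>> {"api": "apply_moves", "payload": {
  "plan": [
    [0.2,0.036,-0.019,-0.001,0.945],
    [0.2,0.036,-0.019,-0.001,0.945],
    [0.2,0.036,-0.019,-0.001,0.945],
    [0.2,0.036,-0.019,-0.001,0.945],
    [0.2,0.036,-0.019,-0.001,0.945]
  ]
}}

```text
time_s: 10.43
tool_pos: [0.5118, -0.0644, 0.3598]
orientation: [[0.903, 0.429, 0.001], [0.429, -0.903, 0.0], [0.001, 0.0, -1.0]]
ft_force: [0.1, 0.6, -0.3]
opening: 0.0681
gripper_force: 0.0
```

```bash
python3 -c "
from h import *
go(-105,-1,.256,0)"
```

```text
t 10.43 tcp [ 0.5118 -0.0644  0.3598] lidframe [-109.5   -0.8] yaw-LY 0.335 F [ 0.1  0.6 -0.3] j [-0.36  0.04  1.81  0.    1.29  0.77] open 0.068
shift [0.0041 0.0017 0.1038] spin 0.335
```

>>> {"api": "apply_moves", "payload": {
  "plan": [
    [0.2,0,0.002,0.02,0.12],
    [0.2,0,0.002,0.05,0.24],
    [0.2,0,0.002,0.08,0.335],
    [0.2,0.002,0.002,0.1,0.335],
    [0.2,0.004,0.002,0.104,0.335]
  ]
}}

```text
time_s: 10.85
tool_pos: [0.5144, -0.0643, 0.2516]
orientation: [[0.993, 0.114, -0.007], [0.114, -0.993, 0.003], [-0.006, -0.004, -1.0]]
ft_force: [-0.5, 0.3, -1.4]
opening: 0.0681
gripper_force: 0.0
```

>>> {"api": "apply_moves", "payload": {
  "plan": [
    [0.2,0,0,0,0],
    [0.2,0,0,0,0],
    [0.2,0,0,0,0]
  ]
}}

```text
time_s: 11.1
tool_pos: [0.5172, -0.0654, 0.2577]
orientation: [[0.993, 0.116, 0.003], [0.116, -0.993, -0.001], [0.003, 0.002, -1.0]]
ft_force: [0.4, -0.7, 0.1]
opening: 0.068
gripper_force: 0.0
```

```bash
python3 -c "
from h import *
go(-84,-1,.256,0)"
```

```text
t 11.1 tcp [ 0.5172 -0.0654  0.2577] lidframe [-104.2   -2.3] yaw-LY 0.008 F [ 0.4 -0.7  0.1] j [-0.36  0.19  1.88  0.    1.08  1.1 ] open 0.068
shift [ 0.0202 -0.0011  0.0017] spin 0.0077
```

>>> {"api": "apply_moves", "payload": {
  "plan": [
    [0.2,0.004,-0.001,0.002,0.008],
    [0.2,0.01,-0.001,0.002,0.008],
    [0.2,0.016,-0.001,0.002,0.008],
    [0.2,0.019,-0.001,0.002,0.008],
    [0.2,0.02,-0.001,0.002,0.008]
  ]
}}

```text
time_s: 11.52
tool_pos: [0.5369, -0.0617, 0.2541]
orientation: [[0.994, 0.109, 0.001], [0.109, -0.994, -0.0], [0.001, 0.0, -1.0]]
ft_force: [-0.1, 0.2, 1.6]
opening: 0.0682
gripper_force: 0.0
```

>>> {"api": "apply_moves", "payload": {
  "plan": [
    [0.2,0.001,0,0,0],
    [0.2,0.002,0,0,0],
    [0.2,0.003,0,0,0],
    [0.2,0.004,0,0,0],
    [0.2,0.005,0,0,0]
  ]
}}

```text
time_s: 11.93
tool_pos: [0.5406, -0.0612, 0.2536]
orientation: [[0.994, 0.109, -0.002], [0.109, -0.994, 0.0], [-0.002, -0.0, -1.0]]
ft_force: [-3.7, -0.3, 2.0]
opening: 0.0685
gripper_force: 2.0
```

>>> {"api": "apply_moves", "payload": {
  "plan": [
    [0.2,0.001,0,0,0],
    [0.2,0.002,0,0,0],
    [0.2,0.003,0,0,0],
    [0.2,0.004,0,0,0],
    [0.2,0.005,0,0,0]
  ]
}}

```text
time_s: 12.35
tool_pos: [0.546, -0.0606, 0.2536]
orientation: [[0.994, 0.109, -0.0], [0.109, -0.994, 0.0], [-0.0, -0.0, -1.0]]
ft_force: [-2.3, -0.9, 0.4]
opening: 0.0683
gripper_force: 1.6
```

```bash
python3 -c "
from h import *
go(-69,-1,.256,0)"
```

```text
t 12.35 tcp [ 0.546  -0.0606  0.2536] lidframe [-75.   -0.7] yaw-LY 0.0 F [-2.3 -0.9  0.4] j [-0.33  0.26  1.8   0.    1.08  1.13] open 0.068
shift [ 0.006   0.0003 -0.0024] spin 0.0
```

>>> {"api": "apply_moves", "payload": {
  "plan": [
    [0.2,0.0007,0,0,0],
    [0.2,0.0014,0,0,0],
    [0.2,0.002,0,0,0]
  ]
}}

```text
time_s: 12.6
tool_pos: [0.548, -0.0604, 0.2535]
orientation: [[0.994, 0.108, -0.0], [0.108, -0.994, 0.0], [-0.0, -0.0, -1.0]]
ft_force: [-2.7, 0.5, -1.2]
opening: 0.0683
gripper_force: 1.2
```

>>> {"api": "apply_moves", "payload": {
  "plan": [
    [0.2,0.0007,0,0,0],
    [0.2,0.0014,0,0,0],
    [0.2,0.002,0,0,0]
  ]
}}

```text
time_s: 12.85
tool_pos: [0.5502, -0.0603, 0.2539]
orientation: [[0.994, 0.109, 0.0], [0.109, -0.994, -0.0], [0.0, 0.0, -1.0]]
ft_force: [-4.0, -0.1, 2.7]
opening: 0.0685
gripper_force: 1.9
```

Now at lid x ≈ -71. I'll go on in half-millimetre rows and watch the force.

>>> {"api": "apply_moves", "payload": {
  "plan": [
    [0.2,0.0005,0,0,0],
    [0.2,0.001,0,0,0],
    [0.2,0.001,0,0,0]
  ]
}}

```text
time_s: 13.1
tool_pos: [0.551, -0.0602, 0.2539]
orientation: [[0.994, 0.109, -0.0], [0.109, -0.994, -0.0], [-0.0, 0.0, -1.0]]
ft_force: [-3.8, -0.3, 3.4]
opening: 0.0684
gripper_force: 2.0
```

>>> {"api": "apply_moves", "payload": {
  "plan": [
    [0.2,0.0005,0,0,0],
    [0.2,0.001,0,0,0],
    [0.2,0.001,0,0,0]
  ]
}}

```text
time_s: 13.35
tool_pos: [0.552, -0.06, 0.2537]
orientation: [[0.994, 0.109, 0.0], [0.109, -0.994, 0.0], [0.0, 0.0, -1.0]]
ft_force: [-4.0, -0.6, 2.9]
opening: 0.0684
gripper_force: 2.0
```

```bash
python3 -c "
from h import *
go(-69,-1,.256,0)
im=bot.camera('side');cv2.imwrite('pics/s2.png',cv2.resize(im[140:215,205:305,::-1],None,fx=7,fy=7,interpolation=cv2.INTER_CUBIC))"
```

```text
t 13.35 tcp [ 0.552  -0.06    0.2537] lidframe [-69.   -0.7] yaw-LY 0.0 F [-4.  -0.6  2.9] j [-0.33  0.27  1.78  0.    1.09  1.14] open 0.068
shift [-0.      0.0003 -0.0023] spin 0.0
```

View pics/s2.png

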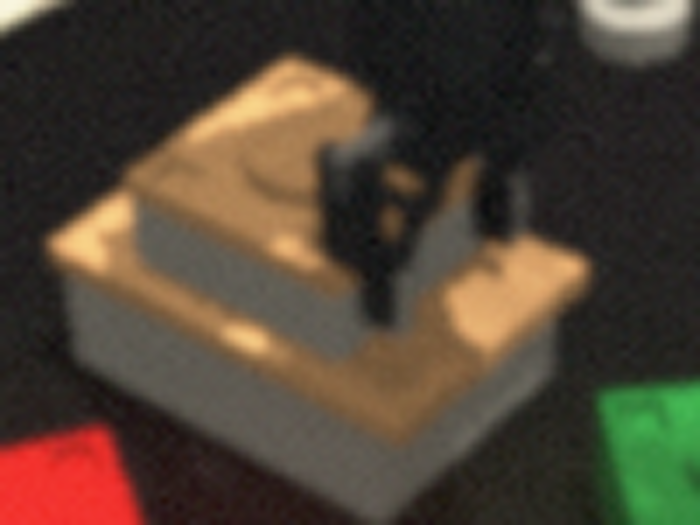

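Crop: small tin's far lid corners at (130,185) and (290,58), finger at (378,310), larger lid's front corner (400,435). I'll compare with predictions for dropped and not dropped.

```bash
cat >> h.py <<'E'
def proj(lp,z,cam="side"):
    p=bot.camera_params(cam);w=np.r_[LC+A@(np.array(lp)/1e3),z]
    return cv2.projectPoints(w[None],cv2.Rodrigues(np.array(p["R"]))[0],np.array(p["t"]),np.array(p["K"]),np.array([p["k1"],0,0,0]))[0][0,0]
E
python3 - <<'E'
from h import *
C=lambda q:((q-[205,140]+.5)*7-.5).round(0)
for n,x in(("lidcorners",[(98,66),(-98,66),(-98,-66)]),):
    for q in x: print(n,q,C(proj(q,.072)))
for cx in(-2,0,2):
  for z in(.126,.120): print(cx,z,*[C(proj((cx+58*a,55*b-.7),z)) for a,b in((1,1),(1,-1),(-1,1))],"cap",C(proj((cx,-.7),z+.01)))
E
```

```text
lidcorners (98, 66) [ 48. 234.]
lidcorners (-98, 66) [398. 417.]
lidcorners (-98, -66) [584. 256.]
-2 0.126 [127. 158.] [293.  42.] [341. 263.] cap [315. 127.]
-2 0.12 [128. 169.] [294.  53.] [341. 274.] cap [316. 138.]
0 0.126 [124. 156.] [290.  41.] [337. 261.] cap [312. 125.]
0 0.12 [125. 167.] [290.  52.] [337. 272.] cap [312. 137.]
2 0.126 [120. 154.] [286.  39.] [333. 259.] cap [308. 124.]
2 0.12 [121. 166.] [287.  50.] [333. 270.] cap [308. 135.]
```

>>> {"api": "apply_moves", "payload": {
  "plan": [
    [0.2,0.0005,0,0,0],
    [0.2,0.001,0,0,0],
    [0.2,0.001,0,0,0]
  ]
}}

```text
time_s: 13.65
tool_pos: [0.5528, -0.0599, 0.2537]
orientation: [[0.994, 0.109, -0.001], [0.109, -0.994, -0.0], [-0.001, -0.0, -1.0]]
ft_force: [-6.1, 0.3, 4.3]
opening: 0.0681
gripper_force: 2.9
```

>>> {"api": "apply_moves", "payload": {
  "plan": [
    [0.2,0.0005,0,0,0],
    [0.2,0.001,0,0,0],
    [0.2,0.001,0,0,0]
  ]
}}

```text
time_s: 13.9
tool_pos: [0.5533, -0.0599, 0.2537]
orientation: [[0.994, 0.109, -0.004], [0.109, -0.994, -0.0], [-0.004, -0.0, -1.0]]
ft_force: [-10.6, -1.5, 7.5]
opening: 0.0683
gripper_force: 5.2
```

The force rose to about 10 N, so the feet have caught. I'll back off and check the seating.

>>> {"api": "apply_moves", "payload": {
  "plan": [
    [0.2,-0.003,0,0,0],
    [0.2,-0.01,0,0,0],
    [0.2,-0.025,0,0,0],
    [0.2,-0.035,0,-0.03,0],
    [0.2,-0.05,0,-0.07,0]
  ]
}}

```text
time_s: 14.32
tool_pos: [0.5028, -0.0646, 0.3198]
orientation: [[0.994, 0.108, -0.006], [0.109, -0.994, 0.003], [-0.006, -0.004, -1.0]]
ft_force: [0.6, -0.4, 0.9]
opening: 0.0684
gripper_force: 0.0
```

>>> {"api": "apply_moves", "payload": {
  "plan": [
    [0.8,-0.04,0,-0.03,0],
    [0.8,-0.08,0,-0.04,0],
    [1,-0.1,0,-0.04,0],
    [1,-0.1,0,-0.04,0],
    [1,-0.1,0,-0.04,0]
  ]
}}

```text
time_s: 14.73
tool_pos: [0.4045, -0.076, 0.363]
orientation: [[0.994, 0.107, 0.003], [0.107, -0.994, -0.001], [0.003, 0.001, -1.0]]
ft_force: [-0.5, 0.5, -0.5]
opening: 0.0073
gripper_force: 0.0
```

```bash
python3 -c "
from h import *
go(0,0,.32,0)
a=bot.camera('top')[112:202,250:325,::-1];b=bot.camera('side')[140:215,205:285,::-1]
o=cv2.imread('pics/side0.png')[140:215,205:285]
f=lambda i,k:cv2.resize(i,None,fx=k,fy=k,interpolation=cv2.INTER_CUBIC)
c=np.zeros((600,800,3),np.uint8);c[:450,:375]=f(a,5);c[:300,400:720]=f(o,4);c[300:,400:720]=f(b,4)
cv2.imwrite('pics/c4.png',c)"
```

```text
t 14.73 tcp [ 0.4045 -0.076   0.363 ] lidframe [-217.4   -0.7] yaw-LY -0.001 F [-0.5  0.5 -0.5] j [-0.48 -0.25  2.08  0.    1.31  0.98] open 0.007
shift [ 0.2172 -0.001   0.0436] spin -0.0013
```

View pics/c4.png

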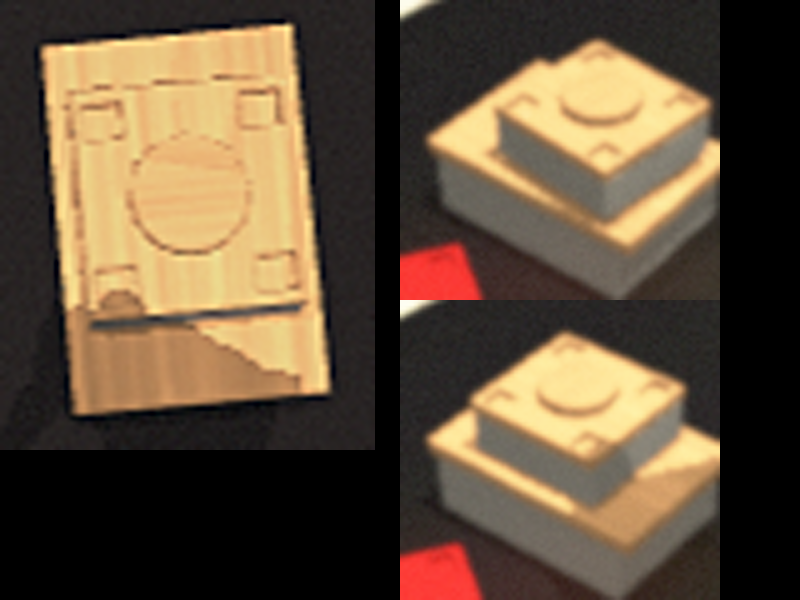

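Run:
```python
from h import *
def tri(pt,ps):
    f=lambda X:np.r_[proj((A.T@(X[:2]-LC))*1e3,X[2],"top")-pt,proj((A.T@(X[:2]-LC))*1e3,X[2],"side")-ps]
    s=least_squares(f,[.6,-.05,.13],x_scale=.01);X=s.x;print("lid xy",((X[:2]-LC)@A*1e3).round(1),"z",X[2].round(4),s.fun.round(2))
S0=lambda u:crop(np.array(u)-[400,0],4,(205,140));S1=lambda u:crop(np.array(u)-[400,300],4,(205,140));T=lambda u:crop(u,5,(250,112))
print("before");tri(crop((197,265)),S0((601,91)))
tri(crop((275,185)),S0((684,100)));tri(crop((88,384)),S0((607,176)));tri(crop((297,386)),S0((710,103)))
print("after");tri(T((189,194)),S1((578,386)))
tri(T((262,110)),S1((568,347)));tri(T((92,320)),S1((598,463)));tri(T((302,303)),S1((686,387)))
tri(T((75,415)),S1((628,549)));tri(crop((84,434)),S0((628,247)))
```

```text
before
lid xy [-24.9   3.2] z 0.1315 [ 0.02  0.02 -0.03 -0.  ]
lid xy [ -2.7 -60.2] z 0.081 [  7.1    8.69 -13.52  -1.37]
lid xy [-77.3  62.1] z 0.1161 [-0.01 -0.02  0.02  0.  ]
lid xy [-89.3 -41.4] z 0.1237 [ 0.29  0.37 -0.56 -0.04]
after
lid xy [ 1.9 -1.2] z 0.1217 [ 0.18  0.21 -0.33 -0.04]
lid xy [ 43.3 -41.7] z 0.1169 [-0.09 -0.11  0.17  0.02]
lid xy [-57.2  51.9] z 0.1116 [ 0.58  0.69 -1.01 -0.11]
lid xy [-58.4 -52.9] z 0.1178 [ 0.43  0.54 -0.83 -0.07]
lid xy [-98.5  66.2] z 0.0619 [ 0.06  0.08 -0.11 -0.01]
lid xy [-98.3  66.5] z 0.064 [ 0.13  0.16 -0.22 -0.02]
```

Triangulated cap height fell from 0.1315 to 0.1217 and the centre is at lid (1.9,-1.2): the tin has dropped, is level, and the larger tin has not moved. On to pressing the cap with closed fingers.

>>> {"api": "apply_moves", "payload": {
  "plan": [
    [1,0.042,-0.001,0,-0.001],
    [1,0.083,-0.001,0,-0.001],
    [1,0.125,-0.001,0,-0.001],
    [1,0.166,-0.001,0,-0.001],
    [1,0.2,-0.001,0,-0.001]
  ]
}}

```text
time_s: 15.25
tool_pos: [0.6073, -0.0523, 0.3611]
orientation: [[0.994, 0.111, -0.0], [0.111, -0.994, 0.001], [-0.0, -0.001, -1.0]]
ft_force: [0.1, -0.3, 0.0]
opening: -0.0003
gripper_force: 0.0
```

>>> {"api": "apply_moves", "payload": {
  "plan": [
    [1,0.01,0,0.005,0],
    [1,0.017,0,0.02,0],
    [1,0.018,0,0.035,0],
    [1,0.018,0,0.04,0],
    [1,0.018,0,0.04,0]
  ]
}}

```text
time_s: 15.67
tool_pos: [0.6218, -0.0509, 0.3195]
orientation: [[0.994, 0.11, -0.005], [0.11, -0.994, 0.002], [-0.005, -0.002, -1.0]]
ft_force: [-0.5, 0.7, -0.7]
opening: 0.0003
gripper_force: 0.0
```

```bash
python3 -c "
from h import *
go(1.5,-1,.304,0)"
```

```text
t 15.67 tcp [ 0.6218 -0.0509  0.3195] lidframe [1.4 0.8] yaw-LY 0.002 F [-0.5  0.7 -0.7] j [-0.28  0.36  1.53  0.    1.26  1.19] open 0.0
shift [0.0002 0.0018 0.0155] spin 0.0017
```

>>> {"api": "apply_moves", "payload": {
  "plan": [
    [1,0,0.002,0.004,0],
    [1,0,0.002,0.007,0],
    [1,0,0.002,0.01,0],
    [1,0,0.002,0.012,0],
    [1,0,0.002,0.014,0]
  ]
}}

```text
time_s: 16.08
tool_pos: [0.622, -0.0534, 0.309]
orientation: [[0.994, 0.109, 0.001], [0.109, -0.994, -0.0], [0.001, 0.0, -1.0]]
ft_force: [-0.2, 0.3, 1.1]
opening: 0.0001
gripper_force: 0.0
```

>>> {"api": "apply_moves", "payload": {
  "plan": [
    [1,0,0,0.001,0],
    [1,0,0,0.002,0],
    [1,0,0,0.003,0],
    [1,0,0,0.004,0],
    [1,0,0,0.005,0]
  ]
}}

```text
time_s: 16.5
tool_pos: [0.622, -0.0534, 0.3037]
orientation: [[0.994, 0.11, 0.0], [0.11, -0.994, -0.0], [0.0, 0.0, -1.0]]
ft_force: [-0.7, -0.7, -0.4]
opening: -0.0001
gripper_force: 0.0
```

No contact down to tip z = 0.130, which confirms the tin is seated (on the flat the cap would be at 0.136).

>>> {"api": "apply_moves", "payload": {
  "plan": [
    [1,0,0,0.001,0],
    [1,0,0,0.002,0],
    [1,0,0,0.002,0]
  ]
}}

```text
time_s: 16.75
tool_pos: [0.6221, -0.0534, 0.3025]
orientation: [[0.994, 0.11, 0.0], [0.11, -0.994, -0.0], [0.0, 0.0, -1.0]]
ft_force: [-2.3, 0.1, 3.4]
opening: -0.0
gripper_force: 2.1
```

>>> {"api": "apply_moves", "payload": {
  "plan": [
    [1,0,0,0.001,0],
    [1,0,0,0.002,0],
    [1,0,0,0.003,0]
  ]
}}

```text
time_s: 17.0
tool_pos: [0.6221, -0.0534, 0.2996]
orientation: [[0.994, 0.11, 0.0], [0.11, -0.994, -0.0], [0.0, 0.0, -1.0]]
ft_force: [-2.4, 0.7, 5.2]
opening: -0.0001
gripper_force: 3.0
```

>>> {"api": "apply_moves", "payload": {
  "plan": [
    [1,0,0,0.001,0],
    [1,0,0,0.002,0],
    [1,0,0,0.002,0]
  ]
}}

```text
time_s: 17.25
tool_pos: [0.6221, -0.0534, 0.2974]
orientation: [[0.994, 0.11, 0.0], [0.11, -0.994, -0.0], [0.0, 0.0, -1.0]]
ft_force: [-2.6, 0.1, 4.6]
opening: -0.0001
gripper_force: 2.3
```

>>> {"api": "apply_moves", "payload": {
  "plan": [
    [1,0,0,0.0005,0],
    [1,0,0,0.001,0],
    [1,0,0,0.0015,0]
  ]
}}

```text
time_s: 17.5
tool_pos: [0.6221, -0.0534, 0.2963]
orientation: [[0.994, 0.11, 0.0], [0.11, -0.994, -0.0], [0.0, 0.0, -1.0]]
ft_force: [-4.5, 1.0, 9.0]
opening: 0.0
gripper_force: 4.7
```

>>> {"api": "apply_moves", "payload": {
  "plan": [
    [1,0,0,0.0005,0],
    [1,0,0,0.001,0],
    [1,0,0,0.001,0],
    [1,0,0,0.001,0]
  ]
}}

```text
time_s: 17.83
tool_pos: [0.6222, -0.0533, 0.2963]
orientation: [[0.994, 0.11, 0.0], [0.11, -0.994, -0.0], [0.0, 0.0, -1.0]]
ft_force: [-5.4, 1.0, 12.5]
opening: 0.0003
gripper_force: 5.8
```

Stopped hard at tip z = 0.123, after about 7 mm of travel, so the cap is fully down. I'll retreat and take a last look.

>>> {"api": "apply_moves", "payload": {
  "plan": [
    [1,0,0,-0.005,0],
    [1,0,0,-0.02,0],
    [1,0,0,-0.05,0],
    [1,-0.03,0,-0.07,0],
    [1,-0.06,0,-0.08,0]
  ]
}}

```text
time_s: 18.25
tool_pos: [0.563, -0.0602, 0.3772]
orientation: [[0.994, 0.11, 0.005], [0.11, -0.994, -0.002], [0.005, 0.002, -1.0]]
ft_force: [0.1, -1.3, 1.0]
opening: 0.0004
gripper_force: 0.0
```

>>> {"api": "apply_moves", "payload": {
  "plan": [
    [1,-0.04,0,0,0],
    [1,-0.08,0,0,0],
    [1,-0.11,0,0,0],
    [1,-0.14,0,0,0],
    [1,-0.14,0,0,0]
  ]
}}

```text
time_s: 18.67
tool_pos: [0.4194, -0.0748, 0.3728]
orientation: [[0.994, 0.108, -0.004], [0.108, -0.994, 0.001], [-0.003, -0.001, -1.0]]
ft_force: [-0.6, -0.4, -0.2]
opening: -0.0
gripper_force: 0.0
```

```bash
python3 -c "
from h import *
st()
a=bot.camera('top')[112:202,250:325,::-1];b=bot.camera('side')[140:215,205:285,::-1]
f=lambda i,k:cv2.resize(i,None,fx=k,fy=k,interpolation=cv2.INTER_CUBIC)
c=np.zeros((450,800,3),np.uint8);c[:450,:375]=f(a,5);c[:375,400:]=f(b,5)
cv2.imwrite('pics/c5.png',c)"
```

```text
t 18.67 tcp [ 0.4194 -0.0748  0.3728] lidframe [-202.4   -1.1] yaw-LY -0.0 F [-0.6 -0.4 -0.2] j [-0.46 -0.22  2.03 -0.    1.33  1.  ] open -0.0
```

View pics/c5.png

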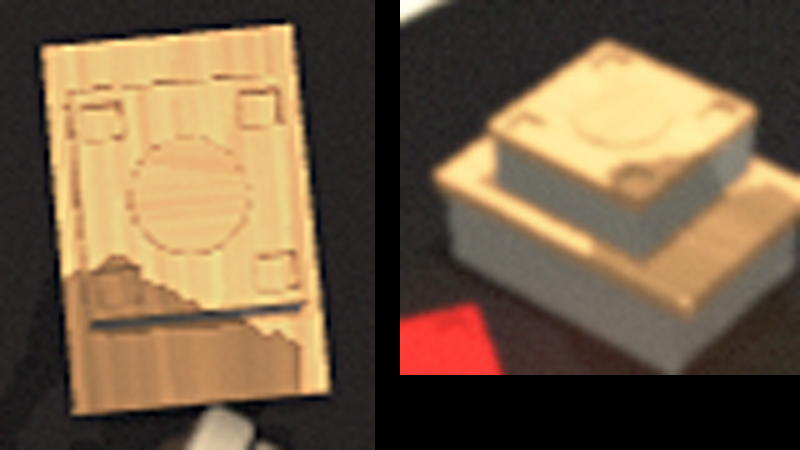

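The picture shows the cap nearly flush (side (625,115), top (189,194)), the small tin square and seated, and the larger lid's corners unmoved at (42,45) and (75,415). The robot is clear, so I'm handing in.

```bash
python3 -c "
from workcell import bot
print(bot.sign_off())"
```

```text
the job is handed in; nothing more can be done
None
```

I slid the smaller tin into the recesses, pressed its cap fully down and handed the job in at about 19 s; the pictures show no shift of the larger tin, but the hand-in gave no verdict.

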